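Take apart a stack of stripped radio parts and lay each in its service place

ROBOT

A 6-joint arm with a two-finger parallel gripper is mounted at the origin on the work surface. World frame = base frame: x ahead of the robot, y to its left, z up, the work surface at z = 0. Lengths are in m, angles in rad, forces in N, time in s.
With the tool pointing down it reaches from about 0.25 to 0.725 m from the base axis. Payload 4 kg.
Tool frame: the origin (TCP) lies midway between the tips of the shut fingers; the grasp point (between the pads) lies 19 mm behind it (bot.grip_point_offset is the distance from the TCP to the grasp point, in m); z points along the fingers, y is the line along which they close (so a half turn about z gives the same grasp; the last joint's range is limited). The gripper opens to 85 mm and grips with 20 to 120 N. Pads are 22 mm wide; open, the fingers measure 114 mm over their backs; the gripper's body (76 mm by 85 mm) begins 54 mm behind the grasp point. The pads swing forward as they close: fully open they stand 13 mm farther back than shut.
Start: joints at [1.32, 0.241, 0.005, 1.335, 0, 1.571], TCP at [0.124, 0.484, 0.211] pointing down, gripper open.
Joint ranges: [-2.72, 2.72], [-1.05, 1.87], [-1.09, 1.28], [-1.99, 2.15], [-1.42, 1.44], [-3.14, 3.14]. Speed limits (rad/s): [2.79, 2.79, 3.14, 3.14, 3.14, 3.14].

INTERFACE

Orientations are given as a unit quaternion [x, y, z, w].
In Python, from workcell import bot gives the robot as it stands.
- The arm moves only by the tool step_arm, never from a script. Its argument "targets" is text: rows parted by semicolons, each of 7 numbers parted by spaces: the opening, from -1 (shut) to 1 (fully open), so that 0 is half open, then the shift along the world's x, y, z normalised to -1 to 1, where 1 is 0.5 m, then the turn, a rotation vector about the world's x, y, z normalised to -1 to 1, where 1 is pi/4 rad. In form: gripper x y z wx wy wz; .... A call has 1 to 10 rows; each row is the pose to reach, as a shift and turn from the pose commanded when the call began; what a row does not reach only later rows make up. A row lasts 1/12 s, in which the tool goes at most 41.7 mm and 7.16 degrees, less where a joint would pass 70% of its speed; a pose out of reach is approached as far as the arm can. A call with a number of a shift or a turn outside -1 to 1 is refused whole. A call with a gripper value outside its range is refused whole. The fingers move at their own pace and stop on an object; the grip force is fixed at half the most. Time passes only in rows, so rows that repeat a pose let the fingers close. It gives the time, the measured TCP pose, the force, the opening and the grip force at its end, in the units of the state.
- bot.get_obs(): the state, without advancing time (a new reading comes with each control period).
- bot.camera(name): name is "scene" or "top" or "wrist"; returns the picture (480x640x3 uint8, red, green, blue); there is no depth.
- bot.camera_info(name): a dict with "vertical_fov" (degrees; the focal length in pixels is half the picture's height over the tangent of half this angle, whatever the lens; pixels are square), "cx", "cy" (the principal point, pixels), "D" ([k1, k2, p1, p2, k3] as OpenCV has them; the pictures are not rectified), "pose" (4x4, takes a point from camera to world coordinates). Camera axes: x right, y up, looking along -z (the intrinsics and any distortion apply to the point x, -y, -z); pixel columns grow to the right and rows downward; lengths in m; the calibration is good to about 2 mm. A picture is of the moment at which its call begins: read the wrist's pose just before it. camera_info takes no time and is no camera call; for the wrist camera it gives the pose at the moment of the call.
- bot.job_done(): hands the job in; it is judged then, once.
The state is a dict: "clock": time; "joint_pos": joint angles; "joint_vel": joint speeds; "tau": joint torques, N m; "eef_pos": TCP position; "tool_rot": TCP orientation; "ft_force": force on the tool from outside, world axes, zero at the start; "ft_torque": the same for the moment, N m; "grip_width": finger opening in m; "grasp_force": force on a finger pad.
Only numpy, scipy, OpenCV 4.12 (cv2) and the standard library are available. Lean on these libraries where they do the work, as an engineer would, in place of code of your own. Each camera call takes 0.05 s, during which the arm holds its last target. There are 200 camera calls.

TASK

The parts of a stripped radio are stacked on the bench. Take the stack apart from the top down, one part at a time, without tipping any part over: stand the knob in the round dish, lay the fan in the square tray, the screened module centred on the test plate between its end stops, and the heat sink centred lengthwise across the two wooden battens. Leave every part the same way up as it is now, squarely placed and let go.

Things in the scene. Friction and masses are not known exactly. Their poses are not given: they have to be found in the camera images.
- knob: Plain aluminium tuning knob with a black pointer line on its top, top of the stack. Upright cylinder 28 mm in diameter with a 34 mm skirt over its lowest 5 mm, 30 mm tall, about 40 g. Origin at the centre of its underside, z up, x along the pointer.
- fan: Square black cooling fan, second from the top, under the knob. 40 x 40 mm, 28 mm tall, flat top, a grey round grille with black blades on top, about 50 g. Origin at the centre of its underside, x and y along its sides, z up.
- module: Screened radio module, a flat steel can with a grey lid, third from the top, under the fan. 84 mm (x) x 50 mm (y), 24 mm tall, with a brass socket 8 mm in diameter that stands out 8 mm from the middle of its +x end face, 12 mm up; about 140 g. Origin at the centre of the can's underside, z up.
- heatsink: Aluminium heat sink with lengthwise fins pointing up, bottom of the stack, on the bench. 120 mm (x) x 56 mm (y), 28 mm tall, about 280 g. Handle it as a solid block: the fingers press on the outer fins. Origin at the centre of its underside, z up.
- dish: Place of the knob: shallow round steel dish, fixed. 72 mm outside and 64 mm inside diameter, floor 3 mm thick, rim 10 mm above the bench. Origin at the centre of its underside, on the bench.
- tray: Place of the fan: shallow square grey plastic tray, fixed. 68 x 68 mm outside, 60 x 60 mm inside, floor 3 mm thick, rim 10 mm above the bench. Origin at the centre of its underside, x and y along its sides.
- fixture: Place of the module: grey test plate, fixed. 140 mm (x) x 76 mm (y), top face 10 mm above the bench, with an aluminium end stop across each end (8 mm thick, 60 mm long in y, 8 mm above the top face) that leave 120 mm free between them; open along both long sides. The module lies on the top face with its length along the plate's x, either way round. Origin at the centre of its underside.
- rest: Place of the heat sink: wooden rest, fixed. Plywood base 106 mm (x) x 76 mm (y), 4 mm thick, with two battens across it, each 18 mm wide and 76 mm long in y, centred 40 mm either side of the middle, their tops 16 mm above the bench. The heat sink lies on both battens with its length along the rest's x, either way round. Origin at the centre of its underside.
Mind the look-alikes: they are no part of the job. What is shaped like the heatsink but purple or red is not meant.

How it is judged:
On the way, in this order (a step that is already met when the one before it is completed fails the run):
1. the knob stands in the round dish, let go (horizontal distance between knob and dish below 0.018 m and z of knob in the frame of dish between 0 and 0.006 m and angle between knob's own z axis and vertical below 0.1 rad and linear speed of knob below 0.02 m/s and angular speed of knob below 0.2 rad/s and contact force between the fingers and knob below 0.1 N), for 0.2 s.
2. then the fan lies in the square tray, let go (horizontal distance between fan and tray below 0.016 m and z of fan in the frame of tray between 0 and 0.006 m and angle between fan's own z axis and vertical below 0.1 rad and linear speed of fan below 0.02 m/s and angular speed of fan below 0.2 rad/s and contact force between the fingers and fan below 0.1 N), for 0.2 s.
3. then the screened module lies on the test plate between its end stops, let go (x of module in the frame of fixture between -0.018 and 0.018 m and y of module in the frame of fixture between -0.013 and 0.013 m and z of module in the frame of fixture between 0.007 and 0.013 m and angle between the x axis of module and the x axis of fixture, either way round below 0.22 rad and angle between module's own z axis and vertical below 0.1 rad and linear speed of module below 0.02 m/s and angular speed of module below 0.2 rad/s and contact force between the fingers and module below 0.1 N), for 0.2 s.
4. then the heat sink lies across the two wooden battens, let go (x of heatsink in the frame of rest between -0.014 and 0.014 m and y of heatsink in the frame of rest between -0.014 and 0.014 m and z of heatsink in the frame of rest between 0.013 and 0.019 m and angle between the x axis of heatsink and the x axis of rest, either way round below 0.22 rad and angle between heatsink's own z axis and vertical below 0.1 rad and linear speed of heatsink below 0.02 m/s and angular speed of heatsink below 0.2 rad/s and contact force between the fingers and heatsink below 0.1 N), for 0.2 s.
At the end, for the whole second after the job is handed in: All at rest, upright (0.1 rad), let go: knob on the dish floor (within 18 mm of centre), fan on the tray floor (16 mm), module on the plate top (18 mm along, 13 mm across, 0.22 rad), heat sink on both battens (14 mm along and across, 0.22 rad) (horizontal distance between knob and dish below 0.018 m and z of knob in the frame of dish between 0 and 0.006 m and angle between each of knob, fan, module, heatsink's own z axis and vertical below 0.1 rad and linear speed of each of knob, fan, module, heatsink below 0.02 m/s and angular speed of each of knob, fan, module, heatsink below 0.2 rad/s and horizontal distance between fan and tray below 0.016 m and z of fan in the frame of tray between 0 and 0.006 m and x of module in the frame of fixture between -0.018 and 0.018 m and y of module in the frame of fixture between -0.013 and 0.013 m and z of module in the frame of fixture between 0.007 and 0.013 m and angle between the x axis of module and the x axis of fixture, either way round below 0.22 rad and x of heatsink in the frame of rest between -0.014 and 0.014 m and y of heatsink in the frame of rest between -0.014 and 0.014 m and z of heatsink in the frame of rest between 0.013 and 0.019 m and angle between the x axis of heatsink and the x axis of rest, either way round below 0.22 rad); the robot touches nothing.
It fails at once if a part of the stack is tipped over (tilted by more than 0.8 rad) (angle between any of knob, fan, module, heatsink's own z axis and vertical above 0.8 rad).
It also fails if it takes over 128 s, if anything falls off the work surface, if the arm or the gripper's body presses on something with over 40 N, if the wrist force passes 120 N, or if a joint passes its speed limit or range.

## Working session

There is one attempt and no reset: what is moved stays moved. The work goes in short steps, Python scripts to look and compute and a tool call to move; the robot and the scene stay as the last step left them, time stands still between calls to the robot, and variables do not carry over. Pictures are saved under pics/ and viewed, at most 14 in all, crops included, and the job is handed in when it is done.

Besides the shell and the picture viewer there is one more tool, called after "Emit:" by a JSON object that holds its "op" and its "data", one argument or row to a line. step_arm: Moves the arm, as the interface text tells. Scaled input: -1 to 1 covers 0.5 m each way for a shift and pi/4 rad each way for a turn. Its arguments: {"type":"object","properties":{"targets":{"type":"string"}},"required":["targets"]}

```bash
mkdir -p pics; python3 - <<'E'
from workcell import bot
import cv2,numpy as np
for n in ["scene","top"]:
    im=bot.camera(n); cv2.imwrite(f"pics/{n}0.png",im[:,:,::-1])
    c=bot.camera_info(n); print(n,c["vertical_fov"],c["cx"],c["cy"],c["D"]); print(np.round(c["pose"],3))
o=bot.get_obs(); print(o)
print(bot.grip_point_offset)
E
```

```text
scene 49.3463401811679 316.52261182658856 236.73195982263775 [-0.1220246  0.         0.         0.         0.       ]
[[ 0.772 -0.505  0.386  0.951]
 [ 0.636  0.627 -0.451 -0.452]
 [-0.014  0.594  0.805  0.811]
 [ 0.     0.     0.     1.   ]]
top 47.26462830226426 326.10355963440617 236.56348385170816 [0.01800505 0.         0.         0.         0.        ]
[[-1.000e-03  9.910e-01 -1.310e-01  5.030e-01]
 [-1.000e+00 -6.000e-03 -3.100e-02 -4.600e-02]
 [-3.100e-02  1.310e-01  9.910e-01  1.021e+00]
 [ 0.000e+00  0.000e+00  0.000e+00  1.000e+00]]
{'clock': 0.1, 'joint_pos': array([ 1.31997746e+00,  2.41366776e-01,  3.85347249e-03,  1.33519859e+00,
       -1.86613311e-05,  1.57076864e+00]), 'joint_vel': array([ 9.50681002e-05, -9.66133009e-04,  4.27485804e-03, -1.47846083e-03,
       -1.63047326e-03,  7.15879265e-04]), 'tau': array([ 1.28026455e-03, -3.73137975e+01,  2.53010201e+01,  1.08363078e-02,
        9.27614678e-05,  1.91154335e-06]), 'eef_pos': array([0.12395365, 0.48376447, 0.20978537]), 'tool_rot': array([ 1.25067160e-01,  9.92147816e-01, -9.51428967e-04, -1.10556500e-04]), 'ft_force': array([ 1.18661965, -0.24681346,  0.31371182]), 'ft_torque': array([0.00718208, 0.0506052 , 0.03350523]), 'grasp_force': 0.0, 'grip_width': 0.08560887643345307}
0.0187
```

View pics/top0.png

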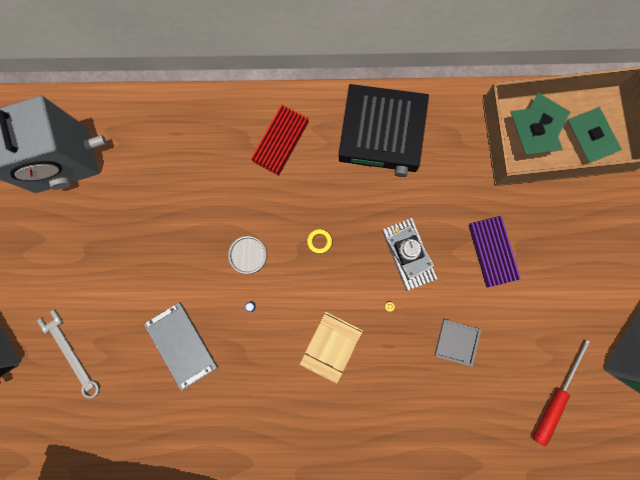

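View pics/scene0.png

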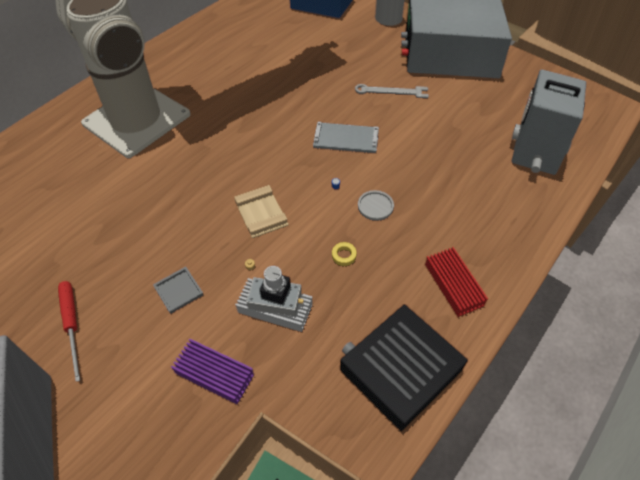

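Top picture: the stack with the plain heat sink is at (410,252). The look-alikes are the purple one at (494,252) and the red one at (280,140). The dish is at (247,255), not the yellow ring at (320,241). The tray is at (458,342), the test plate at (181,346) and the rest at (331,347). I'll check the choice in enlarged crops.

```bash
cat > h.py <<'E'
import cv2,numpy as np
from workcell import bot
def cam(n):
    c=bot.camera_info(n); f=240/np.tan(np.radians(c["vertical_fov"]/2))
    return np.array([[f,0,c["cx"]],[0,f,c["cy"]],[0,0,1]]),np.array(c["D"]),np.array(c["pose"])
def ray(n,uv,z,P=None):
    "pixels -> world points at height z"
    K,D,T=cam(n); T=T if P is None else P
    p=cv2.undistortPoints(np.float64(uv).reshape(-1,1,2),K,D).reshape(-1,2)
    d=np.c_[p[:,0],-p[:,1],-np.ones(len(p))]@T[:3,:3].T; o=T[:3,3]
    return o+d*((np.broadcast_to(z,len(p))-o[2])/d[:,2])[:,None]
def proj(n,X,P=None):
    K,D,T=cam(n); T=T if P is None else P
    q=(np.float64(X).reshape(-1,3)-T[:3,3])@T[:3,:3]; q=q*[1,-1,-1]
    return cv2.projectPoints(q,np.zeros(3),np.zeros(3),K,D)[0].reshape(-1,2)
E
python3 - <<'E'
import cv2,numpy as np
im=cv2.imread("pics/top0.png")
def crop(x,y,w,h,s):return cv2.resize(im[y:y+h,x:x+w],None,fx=s,fy=s,interpolation=cv2.INTER_CUBIC)
# stack 370..450,212..297 ; s=7
cv2.imwrite("pics/stack.png",crop(370,212,80,84,7))
a=[crop(213,215,80,60,5),crop(418,312,80,60,5)]
b=[crop(141,301,80,100,4),crop(291,301,80,100,4)]
t=np.hstack(a); u=np.hstack(b)
cv2.imwrite("pics/pl1.png",t)
cv2.imwrite("pics/pl2.png",np.hstack([crop(141,299,80,95,5),crop(291,304,80,95,5)]))
E
```

```text
(no output)
```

View pics/stack.png

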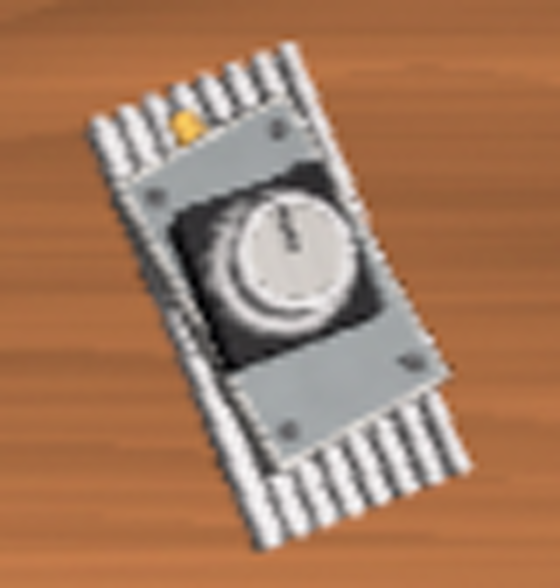

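View pics/pl1.png

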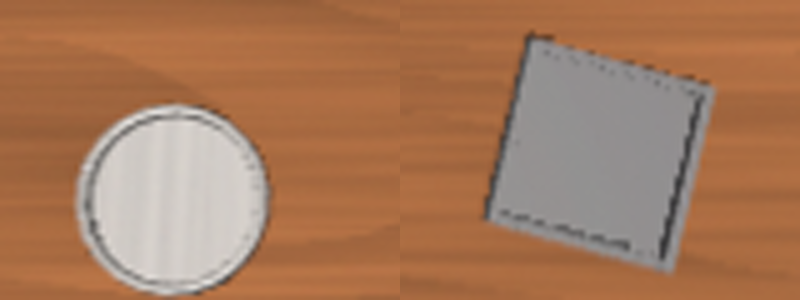

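View pics/pl2.png

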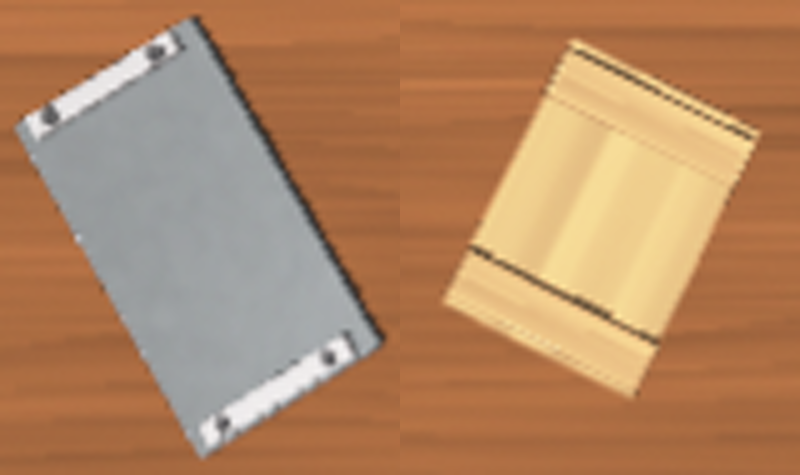

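```bash
cat > m.py <<'E'
from h import *
def q(nm,pts,s,o,z):
    w=ray("top",np.array(pts)/s+o-0.5+0.5/s,z)[:,:2]; c=w.mean(0)
    e=np.roll(w,-1,0)-w; L=np.linalg.norm(e,axis=1)*1e3
    a=np.degrees(np.arctan2(e[:,1],e[:,0]))
    print(nm,np.round(c,4),"L",np.round(L,1),"ang",np.round(a,1))
    return c
q("module",[(125,188),(290,98),(452,375),(283,470)],7,[370,212],.052)
q("fan",[(172,208),(320,160),(385,305),(230,372)],7,[370,212],.080)
q("sink",[(90,120),(295,42),(470,470),(260,550)],7,[370,212],.028)
q("knob",[(237,248),(297,190),(357,248),(297,306)],7,[370,212],.110)
q("dish",[(77,199.5),(173.5,103),(270,199.5),(173.5,296)],5,[213,215],.010)
q("tray",[(128,35),(316,88),(272,272),(86,219)],5,[418,312],.010)
q("fixt",[(16,128),(195,15),(384,345),(203,460)],5,[141,299],.010)
q("rest-in",[(148,92),(335,183),(258,343),(70,248)],5,[291,304],.016)
q("rest-out",[(173,47),(352,137),(233,398),(43,300)],5,[291,304],.016)
E
python3 m.py
```

```text
module [ 0.6035 -0.1652] L [47.9 80.7 48.9 81.2] ang [ -61.6 -151.1  119.    28.2]
fan [ 0.6057 -0.1593] L [38.3 38.9 41.4 42.6] ang [ -72.2 -157.3  113.2   18.3]
sink [ 0.6029 -0.1657] L [ 57.3 119.3  57.7 119.3] ang [ -69.3 -159.3  110.6   20.5]
knob [ 0.6056 -0.1606] L [20.  19.7 20.  19.7] ang [ -46.4 -135.2  133.6   45. ]
dish [0.6044 0.1322] L [50.6 51.7 50.3 51.5] ang [ -44.5 -134.8  135.3   45.5]
tray [ 0.4442 -0.2509] L [69.2 67.3 67.9 67.4] ang [-105.8  164.4   74.3  -14.6]
fixt [0.4378 0.2518] L [ 76.6 139.6  76.2 139.2] ang [ -57.6 -148.4  122.1   31.8]
rest-in [ 0.4361 -0.0234] L [74.8 62.8 75.2 62.1] ang [-115.7  153.5   63.8  -26.9]
rest-out [ 0.4349 -0.0226] L [ 72.2 101.4  76.1 101.3] ang [-116.5  154.7   63.4  -27.5]
```

Emit:
{"op": "step_arm", "data": {
  "targets": "1 0.5 -0.66 0 0 0 -1; 1 0.5 -0.66 0 0 0 -1; 1 0.5 -0.66 0 0 0 -1; 1 0.5 -0.66 0 0 0 -1; 1 0.5 -0.66 0 0 0 -1; 1 0.5 -0.66 0 0 0 -1; 1 0.5 -0.66 0 0 0 -1; 1 0.5 -0.66 0 0 0 -1; 1 0.5 -0.66 0 0 0 -1; 1 0.5 -0.66 0 0 0 -1"
}}

```text
clock: 0.93
eef_pos: [0.3747, 0.1522, 0.2105]
tool_rot: [0.495, 0.869, -0.0, -0.0]
ft_force: [-0.6, 0.4, -0.2]
grip_width: 0.0849
grasp_force: 0.0
```

```bash
cat > go.py <<'E'
import sys
from h import *
from scipy.spatial.transform import Rotation as R
o=bot.get_obs(); p=o["eef_pos"]; y=R.from_quat(o["tool_rot"]).as_matrix()
yaw=np.degrees(np.arctan2(y[1,1],y[0,1]))
print("t",round(o["clock"],2),"p",np.round(p,4),"yaw",round(yaw,1),"tilt",np.round(y[:,2],3),"j",np.round(o["joint_pos"],2),"F",np.round(o["ft_force"],1),"w",round(o["grip_width"],4),"g",round(o["grasp_force"],1))
if len(sys.argv)>4:
    t=np.array(list(map(float,sys.argv[1:5]))); d=(t[:3]-p)/.5; w=((t[3]-yaw+180)%360-180)/45
    print("shift",np.round(d,3),"wz",round(w,3),"rows",np.linalg.norm(t[:3]-p)/.0417,abs(w*45)/7.16)
E
python3 go.py .606 -.160 .2 20.5
```

```text
t 0.93 p [0.3747 0.1522 0.2105] yaw 30.6 tilt [-0. -0. -1.] j [ 0.39  0.05 -0.22  1.3  -0.    1.42] F [-0.6  0.4 -0.2] w 0.0849 g 0.0
shift [ 0.463 -0.624 -0.021] wz -0.225 rows 9.321032032023378 1.4113519693891072
```

Emit:
{"op": "step_arm", "data": {
  "targets": "1 0.462 -0.625 -0.02 0 0 -0.225; 1 0.462 -0.625 -0.02 0 0 -0.225; 1 0.462 -0.625 -0.02 0 0 -0.225; 1 0.462 -0.625 -0.02 0 0 -0.225; 1 0.462 -0.625 -0.02 0 0 -0.225; 1 0.462 -0.625 -0.02 0 0 -0.225; 1 0.462 -0.625 -0.02 0 0 -0.225; 1 0.462 -0.625 -0.02 0 0 -0.225; 1 0.462 -0.625 -0.02 0 0 -0.225; 1 0.462 -0.625 -0.02 0 0 -0.225"
}}

```text
clock: 1.77
eef_pos: [0.6069, -0.1631, 0.1984]
tool_rot: [0.572, 0.82, -0.001, 0.0]
ft_force: [-0.3, 0.7, -0.2]
grip_width: 0.0853
grasp_force: 0.0
```

```bash
python3 go.py .6057 -.1602 .09 20.5; python3 -c "
from h import *
P=cam('wrist')[2]; cv2.imwrite('pics/w1.png',bot.camera('wrist')[:,:,::-1])
for X in [(.6057,-.1602,.11),(.6035,-.1652,.052),(.603,-.1657,.028)]: print(proj('wrist',X,P))
"
```

```text
t 1.77 p [ 0.6069 -0.1631  0.1984] yaw 20.3 tilt [-0.001 -0.001 -1.   ] j [-0.26  0.51  0.37  1.43 -0.    0.96] F [-0.3  0.7 -0.2] w 0.0853 g 0.0
shift [-0.002  0.006 -0.217] wz 0.005 rows 2.6010676939309874 0.033815408590612286
[[315.03683854 235.79476278]]
[[310.47089963 222.23914729]]
[[310.08947495 216.44763714]]
```

View pics/w1.png

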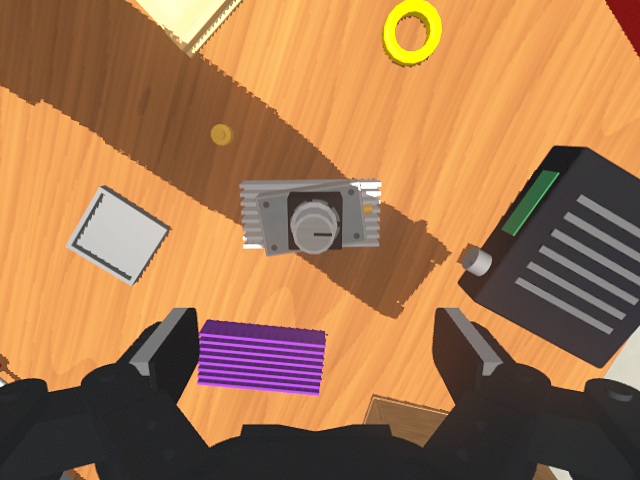

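The wrist view shows the knob top at (315,238) against a predicted (315,236). The plain heat sink is centred near (311,214), so it is the right stack and the calibration holds. I'll descend on the knob and grip it.

Emit:
{"op": "step_arm", "data": {
  "targets": "1 -0.001 0.004 -0.05 0 0 0; 1 -0.002 0.006 -0.1 0 0 0; 1 -0.002 0.006 -0.15 0 0 0; 1 -0.002 0.006 -0.19 0 0 0; 1 -0.002 0.006 -0.217 0 0 0; 1 -0.002 0.006 -0.217 0 0 0; 1 -0.002 0.006 -0.217 0 0 0; 1 -0.002 0.006 -0.217 0 0 0"
}}

```text
clock: 2.48
eef_pos: [0.6046, -0.1549, 0.0931]
tool_rot: [0.57, 0.822, 0.0, 0.001]
ft_force: [0.2, -0.3, -0.4]
grip_width: 0.0856
grasp_force: 0.0
```

```bash
python3 go.py .6057 -.1602 .09 20.5
```

```text
t 2.48 p [ 0.6046 -0.1549  0.0931] yaw 20.5 tilt [ 0.001 -0.    -1.   ] j [-0.25  0.55  0.16  1.18  0.    0.96] F [ 0.2 -0.3 -0.4] w 0.0856 g 0.0
shift [ 0.002 -0.011 -0.006] wz -0.001 rows 0.1495646988631087 0.003958041692235879
```

Emit:
{"op": "step_arm", "data": {
  "targets": "1 0.003 -0.009 -0.007 0 0 0; 1 0.003 -0.009 -0.007 0 0 0; 0.2 0.003 -0.009 -0.007 0 0 0; -1 0.003 -0.009 -0.007 0 0 0; -1 0.003 -0.009 -0.007 0 0 0; -1 0.003 -0.009 -0.007 0 0 0; -1 0.003 -0.009 -0.007 0 0 0; -1 0.003 -0.009 -0.007 0 0 0; -1 0.003 -0.009 -0.007 0 0 0; -1 0.003 -0.009 -0.007 0 0 0"
}}

```text
clock: 3.32
eef_pos: [0.6063, -0.1603, 0.0913]
tool_rot: [0.57, 0.822, 0.0, 0.002]
ft_force: [0.4, 0.3, 0.1]
grip_width: -0.0001
grasp_force: 0.0
```

```bash
python3 go.py .6044 .1322 .2 20.5
```

```text
t 3.32 p [ 0.6063 -0.1603  0.0913] yaw 20.5 tilt [ 0.003 -0.001 -1.   ] j [-0.26  0.56  0.16  1.17 -0.    0.96] F [0.4 0.3 0.1] w -0.0001 g 0.0
shift [-0.004  0.585  0.217] wz 0.0 rows 7.482864367176877 0.0028647286333209673
```

```bash
python3 -c "
from h import *
s=bot.camera('scene')[:,:,::-1];t=bot.camera('top')[:,:,::-1];w=bot.camera('wrist')[:,:,::-1]
a=cv2.resize(s[200:350,190:340],(400,400));b=cv2.resize(t[200:310,355:465],(400,400))
cv2.imwrite('pics/c2.png',np.hstack([a,b]))
"
```

```text
(no output)
```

View pics/c2.png

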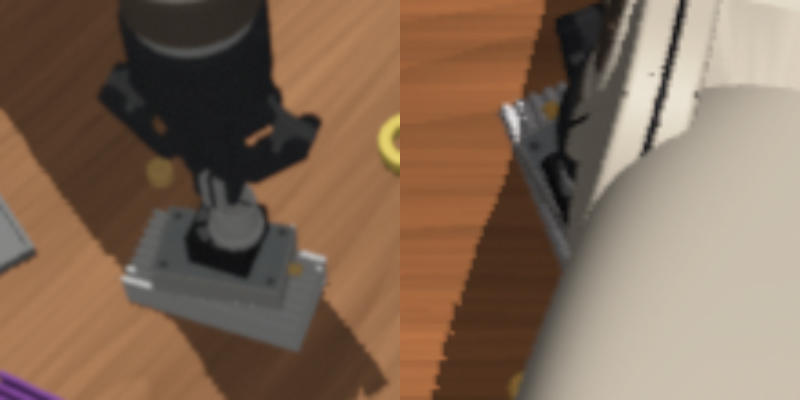

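The knob still stands on the fan, and the shut fingers seem to sit behind or above it at about crop (220,190). I'll raise the arm and look again.

Emit:
{"op": "step_arm", "data": {
  "targets": "-1 0 0 0.05 0 0 0; -1 0 0 0.1 0 0 0; 0 0 0 0.16 0 0 0; 1 0 0 0.22 0 0 0; 1 0 0 0.22 0 0 0; 1 0 0 0.22 0 0 0; 1 0 0 0.22 0 0 0; 1 0 0 0.22 0 0 0"
}}

```text
clock: 4.13
eef_pos: [0.6046, -0.1593, 0.1965]
tool_rot: [0.57, 0.822, -0.001, -0.002]
ft_force: [0.3, -0.1, -0.1]
grip_width: 0.0721
grasp_force: 0.0
```

```bash
python3 go.py; python3 -c "
from h import *
P=cam('wrist')[2];w=bot.camera('wrist')[:,:,::-1];s=bot.camera('scene')[:,:,::-1]
print(proj('wrist',(.6057,-.1602,.11),P),proj('scene',(.6057,-.1602,.11)))
a=cv2.resize(s[230:350,210:330],(400,400),interpolation=2);b=cv2.resize(w[150:290,240:380],(400,400),interpolation=2)
cv2.imwrite('pics/c3.png',np.hstack([a,b]))
"
```

```text
t 4.13 p [ 0.6046 -0.1593  0.1965] yaw 20.5 tilt [-0.003  0.001 -1.   ] j [-0.26  0.5   0.36  1.43  0.    0.96] F [ 0.3 -0.1 -0.1] w 0.0721 g 0.0
[[316.60447266 243.23505398]] [[272.10230929 273.57887496]]
```

View pics/c3.png

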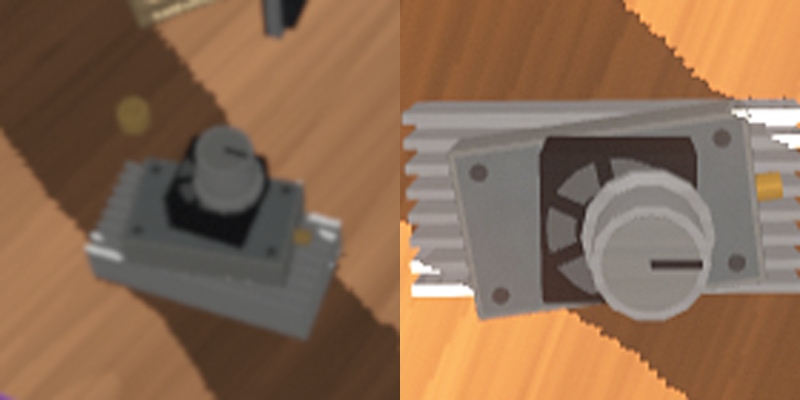

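The knob is still upright but has been pushed off centre on the fan: its top is now at about wrist pixel (329,242), where I had predicted (317,243). I'll check where the fingertips really were.

```bash
python3 -c "
from h import *
P=cam('wrist')[2]
o=bot.get_obs();p=o['eef_pos']
print('tcp in wrist',proj('wrist',p,P), 'campos',P[:3,3],'axis',-P[:3,2],'p',p)
print('c2 tip pred scene crop',(proj('scene',(.6063,-.1603,.0913))-[190,200])/.375)
K=ray('wrist',[(240+255*.35,150+263*.35),(240+248*.35,150+235*.35)],[.11,.085],P);print('knob wrist',K)
print('knob scene',ray('scene',[(276.6,275),(210+230*.3,230+182*.3)],[.11,.085]))
print('knob initial scene',proj('scene',[(.6057,-.1602,.11)]))
cv2.imwrite('pics/s_init.png',cv2.resize(cv2.imread('pics/scene0.png')[230:350,210:330],(400,400),interpolation=2))
"
```

```text
tcp in wrist [[315.02880789 292.43679712]] campos [ 0.58103295 -0.0945416   0.36078105] axis [ 0.09305471 -0.25543045 -0.96233887] p [ 0.60461191 -0.15933885  0.19656435]
c2 tip pred scene crop [[222.13502916 213.36239801]]
knob wrist [[ 0.61329035 -0.15656569  0.11      ]
 [ 0.61220678 -0.15651032  0.085     ]]
knob scene [[ 0.61305548 -0.15766394  0.11      ]
 [ 0.6163591  -0.15837334  0.085     ]]
knob initial scene [[272.10230929 273.57887496]]
```

View pics/s_init.png

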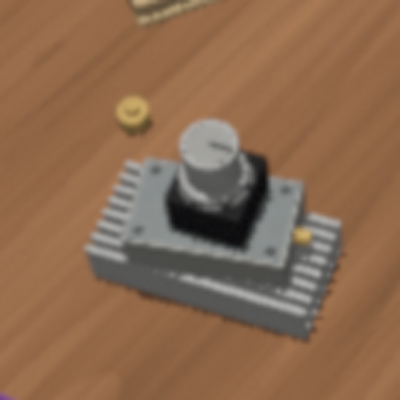

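```bash
python3 -c "
from h import *
from scipy.spatial.transform import Rotation as R
o=bot.get_obs();p=o['eef_pos'];M=R.from_quat(o['tool_rot']).as_matrix();P=cam('wrist')[2]
for b in (0,-.010,-.0287):
  for x in (-.011,.011):
    print(b,x,np.round(proj('wrist',[p+M@np.array([x,s*.0425,b]) for s in(-1,1)],P),0).tolist())
print('tool x',M[:,0])
print('knob in c2',ray('scene',[(279.2,283),(280,280.6)],.11))
im=bot.camera('wrist')[:,:,::-1]
cv2.imwrite('pics/f1.png',cv2.resize(im[230:480,100:540],None,fx=1.8,fy=1.8))
"
```

```text
0 -0.011 [[222.0, 315.0], [408.0, 315.0]]
0 0.011 [[219.0, 269.0], [411.0, 269.0]]
-0.01 -0.011 [[217.0, 325.0], [413.0, 325.0]]
-0.01 0.011 [[213.0, 277.0], [417.0, 277.0]]
-0.0287 -0.011 [[205.0, 348.0], [425.0, 348.0]]
-0.0287 0.011 [[200.0, 295.0], [430.0, 295.0]]
tool x [-0.35032525  0.93662556  0.00218583]
knob in c2 [[ 0.62617042 -0.16611355  0.11      ]
 [ 0.62420098 -0.16202433  0.11      ]]
```

View pics/f1.png

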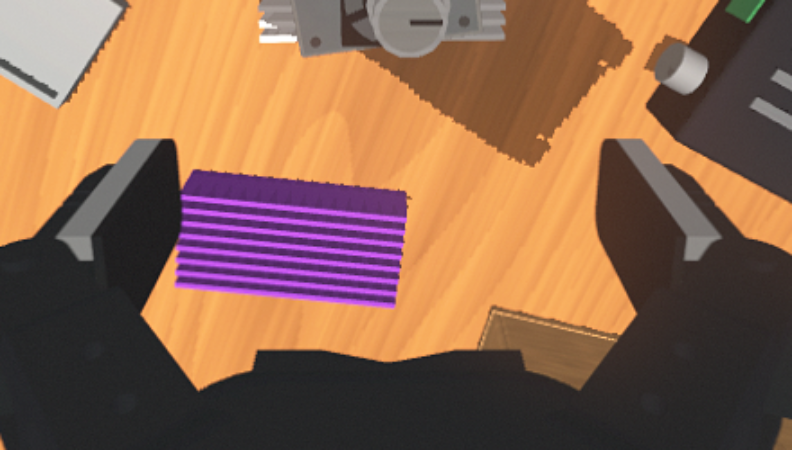

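The open tips, at about wrist pixels (199,308) and (438,308), look farther back than I assumed. I'll shut the fingers in free air and measure the real tip.

Emit:
{"op": "step_arm", "data": {
  "targets": "-1 0 0 0.04 0 0 0; -1 0 0 0.04 0 0 0; -1 0 0 0.04 0 0 0; -1 0 0 0.04 0 0 0; -1 0 0 0.04 0 0 0; -1 0 0 0.04 0 0 0; -1 0 0 0.04 0 0 0; -1 0 0 0.04 0 0 0; -1 0 0 0.04 0 0 0"
}}

```text
clock: 5.03
eef_pos: [0.6055, -0.1596, 0.2184]
tool_rot: [0.57, 0.822, -0.0, -0.0]
ft_force: [0.1, 0.8, -0.1]
grip_width: 0.0001
grasp_force: 0.0
```

```bash
python3 go.py; python3 -c "
from h import *
from scipy.spatial.transform import Rotation as R
o=bot.get_obs();p=o['eef_pos'];M=R.from_quat(o['tool_rot']).as_matrix();P=cam('wrist')[2]
im=bot.camera('wrist')[:,:,::-1]; s=bot.camera('scene')[:,:,::-1]
X=[p+M@np.array([x,0,b]) for b in (0,-.0187,-.0374) for x in (-.011,.011)]
a=(proj('wrist',X,P)-[240,200])*400/150; b=(proj('scene',X)-[210,170])*400/150
print(a.round(),b.round())
cv2.imwrite('pics/f2.png',np.hstack([cv2.resize(im[200:350,240:390],(400,400),interpolation=2),cv2.resize(s[170:320,210:360],(400,400),interpolation=2)]))
"
```

```text
t 5.03 p [ 0.6055 -0.1596  0.2184] yaw 20.5 tilt [-0.  0. -1.] j [-0.26  0.5   0.4   1.47 -0.    0.96] F [ 0.1  0.8 -0.1] w 0.0001 g 0.0
[[200. 306.]
 [200. 185.]
 [200. 361.]
 [200. 227.]
 [200. 429.]
 [200. 281.]] [[141. 182.]
 [157. 151.]
 [138. 161.]
 [154. 129.]
 [134. 139.]
 [151. 107.]]
```

View pics/f2.png

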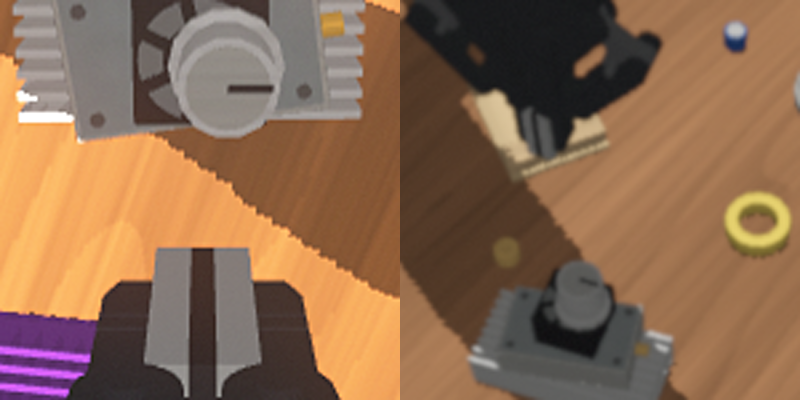

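Two readings agree. In the wrist view the shut tip edge is at crop row 248, and in the scene view the tips are near (540,157). So the real tips sit about 20-25 mm behind the reported TCP, which is why the first grip only pinched the knob's top edge. The knob now stands at about (0.613,-0.157), so I'll go lower.

Emit:
{"op": "step_arm", "data": {
  "targets": "1 0.015 0.006 0 0 0 0; 1 0.015 0.006 0 0 0 0; 1 0.015 0.006 0 0 0 0; 1 0.015 0.006 0 0 0 0; 1 0.015 0.006 -0.06 0 0 0; 1 0.015 0.006 -0.12 0 0 0; 1 0.015 0.006 -0.18 0 0 0; 1 0.015 0.006 -0.24 0 0 0; 1 0.015 0.006 -0.28 0 0 0; 1 0.015 0.006 -0.302 0 0 0"
}}

```text
clock: 5.97
eef_pos: [0.6108, -0.1561, 0.0641]
tool_rot: [0.57, 0.822, -0.001, -0.003]
ft_force: [-0.1, -1.1, -0.1]
grip_width: 0.0854
grasp_force: 0.0
```

Emit:
{"op": "step_arm", "data": {
  "targets": "1 0 0 0 0 0 0; 0 0 0 0 0 0 0; -1 0 0 0 0 0 0; -1 0 0 0 0 0 0; -1 0 0 0 0 0 0; -1 0 0 0 0 0 0; -1 0 0 0 0 0 0; -1 0 0 0 0 0 0; -1 0 0 0 0 0 0; -1 0 0 0 0 0 0"
}}

```text
clock: 6.8
eef_pos: [0.6144, -0.1569, 0.0694]
tool_rot: [0.57, 0.822, 0.001, 0.002]
ft_force: [-0.3, -0.1, 5.8]
grip_width: 0.026
grasp_force: 59.2
```

```bash
python3 go.py
```

```text
t 6.8 p [ 0.6144 -0.1569  0.0694] yaw 20.5 tilt [ 0.003 -0.001 -1.   ] j [-0.25  0.59  0.16  1.14  0.    0.96] F [-0.3 -0.1  5.8] w 0.026 g 59.2
```

Gripped at 26 mm. Lift and carry it to the dish.

Emit:
{"op": "step_arm", "data": {
  "targets": "-1 0 0 0.06 0 0 0; -1 0 0 0.12 0 0 0; -1 0 0 0.18 0 0 0; -1 0 0 0.2 0 0 0; -1 -0.003 0.08 0.2 0 0 0; -1 -0.006 0.16 0.2 0 0 0; -1 -0.009 0.24 0.2 0 0 0; -1 -0.011 0.32 0.2 0 0 0; -1 -0.013 0.4 0.2 0 0 0; -1 -0.015 0.46 0.2 0 0 0"
}}

```text
clock: 7.63
eef_pos: [0.6047, 0.0764, 0.1668]
tool_rot: [0.569, 0.822, -0.0, -0.001]
ft_force: [-0.3, 0.6, 0.3]
grip_width: 0.026
grasp_force: 59.0
```

Emit:
{"op": "step_arm", "data": {
  "targets": "-1 -0.001 0.05 0 0 0 0; -1 -0.002 0.1 0 0 0 0; -1 -0.002 0.118 0 0 0 0; -1 -0.002 0.118 -0.06 0 0 0; -1 -0.002 0.118 -0.12 0 0 0; -1 -0.002 0.118 -0.18 0 0 0; -1 -0.002 0.118 -0.24 0 0 0; -1 -0.002 0.118 -0.29 0 0 0; -1 -0.002 0.118 -0.32 0 0 0; -1 -0.002 0.118 -0.335 0 0 0"
}}

```text
clock: 8.47
eef_pos: [0.6018, 0.131, -0.0037]
tool_rot: [0.57, 0.821, -0.003, -0.002]
ft_force: [-0.3, -0.1, -1.7]
grip_width: 0.0259
grasp_force: 59.1
```

Emit:
{"op": "step_arm", "data": {
  "targets": "-1 0 0 0 0 0 0; -1 0 0 0 0 0 0; -1 0 0 -0.006 0 0 0; -1 0 0 -0.006 0 0 0; -1 0 0 -0.006 0 0 0; -1 0 0 -0.006 0 0 0"
}}

```text
clock: 8.97
eef_pos: [0.6053, 0.1325, -0.0019]
tool_rot: [0.57, 0.822, 0.001, 0.001]
ft_force: [0.3, -0.6, 0.4]
grip_width: 0.026
grasp_force: 59.1
```

```bash
python3 go.py .6044 .1322 -.008 20.5
```

```text
t 8.97 p [ 0.6053  0.1325 -0.0019] yaw 20.5 tilt [ 0.002  0.    -1.   ] j [0.22 0.63 0.03 0.97 0.   1.43] F [ 0.3 -0.6  0.4] w 0.026 g 59.1
shift [-0.002 -0.001 -0.012] wz -0.0 rows 0.14822918531016596 0.0007684774945396536
```

Emit:
{"op": "step_arm", "data": {
  "targets": "-1 0 0 -0.005 0 0 0; -1 0 0 -0.009 0 0 0; -1 0 0 -0.012 0 0 0; -1 0 0 -0.012 0 0 0; -1 0 0 -0.012 0 0 0"
}}

```text
clock: 9.38
eef_pos: [0.6048, 0.1325, -0.0076]
tool_rot: [0.57, 0.822, 0.0, 0.0]
ft_force: [-2.4, -0.2, 6.5]
grip_width: 0.0259
grasp_force: 60.0
```

Emit:
{"op": "step_arm", "data": {
  "targets": "-0.15 0 0 0 0 0 0; -0.15 0 0 0 0 0 0; -0.15 0 0 0 0 0 0; -0.15 0 0 0.01 0 0 0; -0.15 0 0 0.03 0 0 0; 0 0 0 0.06 0 0 0; 0 0 0 0.12 0 0 0; 1 0 0 0.2 0 0 0; 1 0 0 0.28 0 0 0; 1 0 0 0.34 0 0 0"
}}

```text
clock: 10.22
eef_pos: [0.6056, 0.1325, 0.1658]
tool_rot: [0.57, 0.822, 0.002, 0.002]
ft_force: [1.0, 0.3, 0.4]
grip_width: 0.0767
grasp_force: 0.0
```

```bash
python3 go.py .6057 -.1593 .16 20.5; python3 -c "
from h import *
s=bot.camera('scene')[:,:,::-1];t=bot.camera('top')[:,:,::-1]
cv2.imwrite('pics/t4.png',t)
a=cv2.resize(s[165:245,335:415],(400,400),interpolation=2);b=cv2.resize(t[210:300,370:460],(400,400),interpolation=2)
cv2.imwrite('pics/c4.png',np.hstack([a,b]))
"
```

```text
t 10.22 p [0.6056 0.1325 0.1658] yaw 20.5 tilt [ 0.004  0.001 -1.   ] j [ 0.22  0.5   0.26  1.33 -0.    1.43] F [1.  0.3 0.4] w 0.0767 g 0.0
shift [ 0.    -0.584 -0.012] wz -0.0 rows 7.0000663733009185 0.00044808122551855844
```

View pics/c4.png

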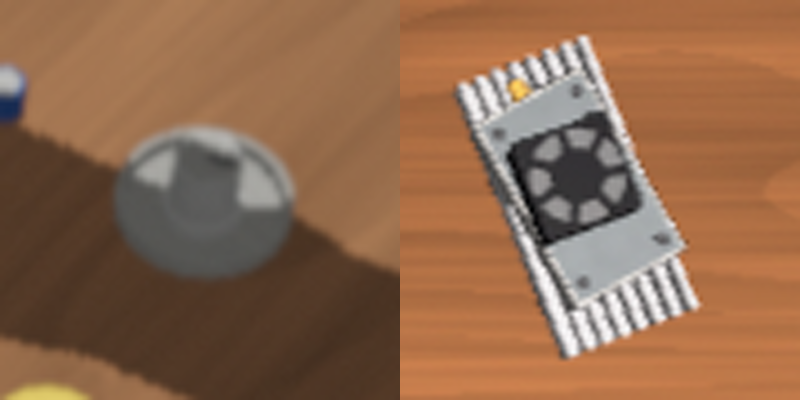

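The left crop shows the knob upright near the middle of the dish, at about (203,195). The right crop shows the fan clear, with corners at (508,148), (602,110), (643,208) and (545,245), unrotated on the module.

```bash
python3 - <<'E'
from m import q
s=400/90
q("fan",[(108,148),(202,110),(243,208),(145,245)],s,[370,210],.080)
q("mod",[(77,122),(183,68),(287,240),(178,306)],s,[370,210],.052)
q("sink",[(57,88),(187,36),(300,305),(168,358)],s,[370,210],.028)
E
```

```text
module [ 0.6035 -0.1652] L [47.9 80.7 48.9 81.2] ang [ -61.6 -151.1  119.    28.2]
fan [ 0.6057 -0.1593] L [38.3 38.9 41.4 42.6] ang [ -72.2 -157.3  113.2   18.3]
sink [ 0.6029 -0.1657] L [ 57.3 119.3  57.7 119.3] ang [ -69.3 -159.3  110.6   20.5]
knob [ 0.6056 -0.1606] L [20.  19.7 20.  19.7] ang [ -46.4 -135.2  133.6   45. ]
dish [0.6044 0.1322] L [50.6 51.7 50.3 51.5] ang [ -44.5 -134.8  135.3   45.5]
tray [ 0.4442 -0.2509] L [69.2 67.3 67.9 67.4] ang [-105.8  164.4   74.3  -14.6]
fixt [0.4378 0.2518] L [ 76.6 139.6  76.2 139.2] ang [ -57.6 -148.4  122.1   31.8]
rest-in [ 0.4361 -0.0234] L [74.8 62.8 75.2 62.1] ang [-115.7  153.5   63.8  -26.9]
rest-out [ 0.4349 -0.0226] L [ 72.2 101.4  76.1 101.3] ang [-116.5  154.7   63.4  -27.5]
fan [ 0.6045 -0.1589] L [39.4 41.  40.4 40.1] ang [ -68.2 -158.8  110.5   19.7]
mod [ 0.6052 -0.1648] L [47.8 79.6 50.7 83.1] ang [ -63.2 -150.3  120.8   27.7]
sink [ 0.6027 -0.1662] L [ 57.6 118.6  57.6 118.5] ang [ -68.3 -158.7  111.6   21.3]
```

Emit:
{"op": "step_arm", "data": {
  "targets": "1 0 -0.08 0 0 0 0; 1 0 -0.16 0 0 0 0; 1 0 -0.24 0 0 0 0; 1 0 -0.32 0 0 0 0; 1 0 -0.4 0 0 0 0; 1 0 -0.48 0 0 0 0; 1 0 -0.55 0 0 0 0; 1 0 -0.583 0 0 0 0; 1 0 -0.583 0 0 0 0; 1 0 -0.583 -0.03 0 0 0"
}}

```text
clock: 11.15
eef_pos: [0.6063, -0.1611, 0.1491]
tool_rot: [0.571, 0.821, 0.001, 0.003]
ft_force: [0.4, -0.4, 0.1]
grip_width: 0.0854
grasp_force: 0.0
```

Emit:
{"op": "step_arm", "data": {
  "targets": "1 0 0 -0.05 0 0 0; 1 0 0 -0.1 0 0 0; 1 0 0 -0.15 0 0 0; 1 0 0 -0.19 0 0 0; 1 0 0 -0.211 0 0 0; 1 0 0 -0.211 0 0 0; 1 0 0 -0.211 0 0 0; 1 0 0 -0.211 0 0 0"
}}

```text
clock: 11.82
eef_pos: [0.6058, -0.1591, 0.0422]
tool_rot: [0.57, 0.822, 0.0, 0.001]
ft_force: [-0.1, 0.5, 1.4]
grip_width: 0.0856
grasp_force: 0.0
```

Emit:
{"op": "step_arm", "data": {
  "targets": "0.3 0 0 0 0 0 0; 0 0 0 0 0 0 0; -1 0 0 0 0 0 0; -1 0 0 0 0 0 0; -1 0 0 0 0 0 0; -1 0 0 0 0 0 0; -1 0 0 0 0 0 0; -1 0 0 0 0 0 0"
}}

```text
clock: 12.48
eef_pos: [0.6054, -0.1594, 0.0417]
tool_rot: [0.57, 0.822, 0.0, 0.001]
ft_force: [0.3, 0.4, 5.7]
grip_width: 0.0385
grasp_force: 62.6
```

```bash
python3 go.py
```

```text
t 12.48 p [ 0.6054 -0.1594  0.0417] yaw 20.5 tilt [ 0.002 -0.001 -1.   ] j [-0.26  0.6   0.1   1.07 -0.    0.96] F [0.3 0.4 5.7] w 0.0385 g 62.6
```

Emit:
{"op": "step_arm", "data": {
  "targets": "-1 0 0 0.05 0 0 0; -1 0 0 0.11 0 0 0; -1 0 0 0.17 0 0 0; -1 0 0 0.2 0 0 0; -1 -0.06 -0.035 0.2 0 0 -0.15; -1 -0.12 -0.07 0.2 0 0 -0.3; -1 -0.18 -0.105 0.2 0 0 -0.45; -1 -0.24 -0.14 0.2 0 0 -0.6; -1 -0.3 -0.17 0.2 0 0 -0.74; -1 -0.322 -0.184 0.2 0 0 -0.795"
}}

```text
clock: 13.32
eef_pos: [0.439, -0.2519, 0.14]
tool_rot: [0.797, 0.604, -0.001, -0.002]
ft_force: [-0.3, 1.2, -0.2]
grip_width: 0.0385
grasp_force: 62.0
```

Emit:
{"op": "step_arm", "data": {
  "targets": "-1 0 0 0 0 0 0; -1 0 0 -0.06 0 0 0; -1 0 0 -0.12 0 0 0; -1 0 0 -0.18 0 0 0; -1 0 0 -0.23 0 0 0; -1 0 0 -0.26 0 0 0; -1 0 0 -0.28 0 0 0; -1 0 0 -0.28 0 0 0; -1 0 0 -0.28 0 0 0"
}}

```text
clock: 14.07
eef_pos: [0.4442, -0.2508, 0.0004]
tool_rot: [0.794, 0.607, -0.0, -0.0]
ft_force: [-0.2, 0.2, 0.4]
grip_width: 0.0388
grasp_force: 62.0
```

```bash
python3 go.py .4442 -.2509 -.008 -15.4
```

```text
t 14.07 p [ 4.442e-01 -2.508e-01  4.000e-04] yaw -15.2 tilt [-0.  0. -1.] j [-0.51  0.45 -0.29  0.83  0.    1.32] F [-0.2  0.2  0.4] w 0.0388 g 62.0
shift [ 0.    -0.    -0.017] wz -0.005 rows 0.20127385145510732 0.02854958292878128
```

Emit:
{"op": "step_arm", "data": {
  "targets": "-1 0 0 -0.006 0 0 0; -1 0 0 -0.012 0 0 0; -1 0 0 -0.016 0 0 0; -1 0 0 -0.016 0 0 0; -1 0 0 -0.016 0 0 0"
}}

```text
clock: 14.48
eef_pos: [0.4437, -0.2513, -0.0071]
tool_rot: [0.795, 0.607, 0.0, 0.0]
ft_force: [-0.9, -0.5, -1.1]
grip_width: 0.0387
grasp_force: 62.0
```

Emit:
{"op": "step_arm", "data": {
  "targets": "-1 0 0 -0.002 0 0 0; -1 0 0 -0.003 0 0 0; -1 0 0 -0.003 0 0 0; -1 0 0 -0.003 0 0 0"
}}

```text
clock: 14.82
eef_pos: [0.4439, -0.2513, -0.0073]
tool_rot: [0.795, 0.607, 0.0, 0.001]
ft_force: [-2.9, 2.3, 9.2]
grip_width: 0.0387
grasp_force: 63.2
```

Emit:
{"op": "step_arm", "data": {
  "targets": "0.2 0 0 0 0 0 0; 0.2 0 0 0 0 0 0; 0.2 0 0 0 0 0 0; 0.2 0 0 0.015 0 0 0; 0.2 0 0 0.05 0 0 0; 0.4 0 0 0.1 0 0 0; 1 0 0 0.16 0 0 0; 1 0 0 0.24 0 0 0; 1 0 0 0.3 0 0 0; 1 0 0 0.32 0 0 0"
}}

```text
clock: 15.65
eef_pos: [0.4462, -0.2526, 0.1569]
tool_rot: [0.795, 0.607, 0.002, 0.004]
ft_force: [0.6, 0.7, 0.1]
grip_width: 0.0851
grasp_force: 0.0
```

```bash
python3 go.py .604 -.165 .15 118.6; python3 -c "
from h import *
s=bot.camera('scene')[:,:,::-1];t=bot.camera('top')[:,:,::-1]
a=cv2.resize(s[250:350,140:240],(400,400),interpolation=2);b=cv2.resize(t[210:300,370:460],(400,400),interpolation=2)
cv2.imwrite('pics/c5.png',np.hstack([a,b]))
"
```

```text
t 15.65 p [ 0.4462 -0.2526  0.1569] yaw -15.3 tilt [ 0.008 -0.004 -1.   ] j [-0.52  0.29 -0.07  1.2  -0.    1.32] F [0.6 0.7 0.1] w 0.0851 g 0.0
shift [ 0.316  0.175 -0.014] wz 2.975 rows 4.3309467649361055 18.696611212329312
```

View pics/c5.png

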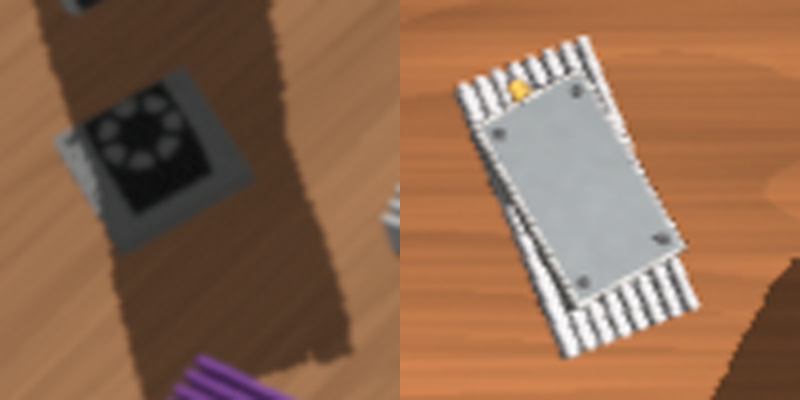

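The fan lies flat in the tray and the module has not moved. Next I turn to 118.6° over the module.

Emit:
{"op": "step_arm", "data": {
  "targets": "1 0.05 0.03 0 0 0 0.15; 1 0.1 0.055 0 0 0 0.3; 1 0.15 0.08 0 0 0 0.45; 1 0.2 0.107 0 0 0 0.6; 1 0.25 0.134 0 0 0 0.75; 1 0.3 0.16 0 0 0 0.9; 1 0.321 0.172 0 0 0 1"
}}

```text
clock: 16.33
eef_pos: [0.6055, -0.1628, 0.1478]
tool_rot: [0.499, 0.867, 0.0, -0.002]
ft_force: [-0.9, 0.2, 0.2]
grip_width: 0.0856
grasp_force: 0.0
```

Emit:
{"op": "step_arm", "data": {
  "targets": "1 0 0 0 0 0 0.15; 1 0 0 0 0 0 0.3; 1 0 0 0 0 0 0.45; 1 0 0 0 0 0 0.6; 1 0 0 0 0 0 0.75; 1 0 0 0 0 0 0.9; 1 0 0 0 0 0 1"
}}

```text
clock: 16.92
eef_pos: [0.6026, -0.1647, 0.148]
tool_rot: [0.13, 0.991, 0.0, -0.003]
ft_force: [-1.1, 0.4, -0.6]
grip_width: 0.0853
grasp_force: 0.0
```

Emit:
{"op": "step_arm", "data": {
  "targets": "1 0 0 0 0 0 0.15; 1 0 0 0 0 0 0.3; 1 0 0 0 0 0 0.45; 1 0 0 0 0 0 0.6; 1 0 0 0 0 0 0.75; 1 0 0 0 0 0 0.9; 1 0 0 0 0 0 0.975; 1 0 0 0 0 0 0.975; 1 0 0 0 0 0 0.975; 1 0 0 0 0 0 0.975"
}}

```text
clock: 17.75
eef_pos: [0.6033, -0.1649, 0.1496]
tool_rot: [-0.246, 0.969, 0.001, -0.001]
ft_force: [0.1, -0.7, -0.1]
grip_width: 0.0856
grasp_force: 0.0
```

```bash
python3 go.py .6045 -.165 .012 118.6
```

```text
t 17.75 p [ 0.6033 -0.1649  0.1496] yaw 118.5 tilt [-0.003  0.001 -1.   ] j [-0.27  0.52  0.26  1.31 -0.   -0.76] F [ 0.1 -0.7 -0.1] w 0.0856 g 0.0
shift [ 0.002 -0.    -0.275] wz 0.002 rows 3.2997319519563617 0.010035232784399498
```

Emit:
{"op": "step_arm", "data": {
  "targets": "1 0 0 -0.06 0 0 0; 1 0 0 -0.12 0 0 0; 1 0 0 -0.18 0 0 0; 1 0 0 -0.23 0 0 0; 1 0 0 -0.26 0 0 0; 1 0 0 -0.278 0 0 0; 1 0 0 -0.278 0 0 0; 1 0 0 -0.278 0 0 0"
}}

```text
clock: 18.42
eef_pos: [0.6041, -0.1652, 0.0121]
tool_rot: [-0.247, 0.969, 0.0, -0.0]
ft_force: [-0.7, -0.8, 0.2]
grip_width: 0.0855
grasp_force: 0.0
```

Emit:
{"op": "step_arm", "data": {
  "targets": "0.5 0 0 0 0 0 0; 0.3 0 0 0 0 0 0; -1 0 0 0 0 0 0; -1 0 0 0 0 0 0; -1 0 0 0 0 0 0; -1 0 0 0 0 0 0; -1 0 0 0 0 0 0; -1 0 0 0 0 0 0"
}}

```text
clock: 19.08
eef_pos: [0.6055, -0.1655, 0.014]
tool_rot: [-0.247, 0.969, -0.001, 0.002]
ft_force: [-0.2, -0.8, 6.7]
grip_width: 0.0486
grasp_force: 64.8
```

```bash
python3 go.py
```

```text
t 19.08 p [ 0.6055 -0.1655  0.014 ] yaw 118.6 tilt [ 0.003 -0.001 -1.   ] j [-0.27  0.63  0.07  1.01  0.   -0.77] F [-0.2 -0.8  6.7] w 0.0486 g 64.8
```

Emit:
{"op": "step_arm", "data": {
  "targets": "-1 0 0 0.05 0 0 0; -1 0 0 0.11 0 0 0; -1 0 0 0.17 0 0 0; -1 0 0 0.2 0 0 0; -1 -0.03 0.07 0.2 0 0 0; -1 -0.06 0.14 0.2 0 0 0; -1 -0.09 0.21 0.2 0 0 0; -1 -0.12 0.28 0.2 0 0 0; -1 -0.15 0.35 0.2 0 0 0; -1 -0.18 0.42 0.2 0 0 0"
}}

```text
clock: 19.92
eef_pos: [0.5128, 0.0462, 0.112]
tool_rot: [-0.247, 0.969, 0.0, -0.0]
ft_force: [-0.2, 1.0, -2.0]
grip_width: 0.0488
grasp_force: 64.0
```

Emit:
{"op": "step_arm", "data": {
  "targets": "-1 -0.03 0.07 0 0 0 0; -1 -0.06 0.14 0 0 0 0; -1 -0.09 0.21 0 0 0 0; -1 -0.12 0.28 0 0 0 0.03; -1 -0.14 0.35 0 0 0 0.06; -1 -0.15 0.4 0 0 0 0.075; -1 -0.153 0.414 0 0 0 0.075; -1 -0.153 0.414 0 0 0 0.075; -1 -0.153 0.414 -0.03 0 0 0.075; -1 -0.153 0.414 -0.08 0 0 0.075"
}}

```text
clock: 20.75
eef_pos: [0.4402, 0.2522, 0.0742]
tool_rot: [-0.275, 0.961, 0.0, 0.003]
ft_force: [-0.1, -0.5, -1.0]
grip_width: 0.0484
grasp_force: 64.1
```

Emit:
{"op": "step_arm", "data": {
  "targets": "-1 0 0 -0.05 0 0 0; -1 0 0 -0.1 0 0 0; -1 0 0 -0.13 0 0 0; -1 0 0 -0.144 0 0 0; -1 0 0 -0.144 0 0 0; -1 0 0 -0.144 0 0 0"
}}

```text
clock: 21.25
eef_pos: [0.438, 0.251, 0.0004]
tool_rot: [-0.275, 0.962, -0.0, -0.0]
ft_force: [-0.3, 0.4, -1.7]
grip_width: 0.0485
grasp_force: 64.0
```

```bash
python3 go.py .4378 .2518 -.0055 122
```

```text
t 21.25 p [4.38e-01 2.51e-01 4.00e-04] yaw 121.9 tilt [-0. -0. -1.] j [ 0.52  0.44 -0.3   0.82 -0.   -0.04] F [-0.3  0.4 -1.7] w 0.0485 g 64.0
shift [-0.     0.002 -0.012] wz 0.002 rows 0.1417625394448232 0.01449667004873887
```

Emit:
{"op": "step_arm", "data": {
  "targets": "-1 0 0.001 -0.005 0 0 0; -1 0 0.001 -0.009 0 0 0; -1 0 0.001 -0.012 0 0 0; -1 0 0.001 -0.013 0 0 0; -1 0 0.001 -0.013 0 0 0"
}}

```text
clock: 21.67
eef_pos: [0.4388, 0.2529, -0.0041]
tool_rot: [-0.275, 0.961, 0.0, 0.002]
ft_force: [-3.0, -1.7, 10.4]
grip_width: 0.0485
grasp_force: 65.3
```

Emit:
{"op": "step_arm", "data": {
  "targets": "0.5 0 0 0 0 0 0; 0.5 0 0 0 0 0 0; 0.5 0 0 0 0 0 0; 0.7 0 0 0.015 0 0 0; 1 0 0 0.05 0 0 0; 1 0 0 0.1 0 0 0; 1 0 0 0.16 0 0 0; 1 0 0 0.22 0 0 0; 1 0 0 0.26 0 0 0; 1 0 0 0.26 0 0 0"
}}

```text
clock: 22.5
eef_pos: [0.4407, 0.2542, 0.1291]
tool_rot: [-0.275, 0.961, 0.001, 0.005]
ft_force: [1.1, 0.7, 0.1]
grip_width: 0.0855
grasp_force: 0.0
```

```bash
python3 go.py .603 -.166 .12 110.8; python3 - <<'E'
from h import *
t=bot.camera('top')[:,:,::-1]; cv2.imwrite('pics/t6.png',t)
# heat sink: bright region near predicted footprint
c=t[205:300,375:445]; g=c.max(2); sat=(c.max(2).astype(int)-c.min(2))
m=((sat<40)).astype(np.uint8); m=cv2.morphologyEx(m,cv2.MORPH_CLOSE,np.ones((5,5)))
n,l,st,ce=cv2.connectedComponentsWithStats(m); k=1+st[1:,4].argmax()
r=cv2.minAreaRect(cv2.findContours((l==k).astype(np.uint8),0,1)[0][0].astype(np.float32)+np.float32([375,205]))
w=ray('top',cv2.boxPoints(r),.028); print(w[:,:2].mean(0),np.linalg.norm(np.diff(w,axis=0),axis=1),np.degrees(np.arctan2(*(np.diff(w,axis=0)[:,[1,0]].T))))
E
```

```text
t 22.5 p [0.4407 0.2542 0.1291] yaw 122.0 tilt [ 0.008  0.005 -1.   ] j [ 0.52  0.3  -0.13  1.13 -0.   -0.04] F [1.1 0.7 0.1] w 0.0855 g 0.0
shift [ 0.325 -0.84  -0.018] wz -0.249 rows 10.803781001413887 1.5619574248853623
[ 0.60270093 -0.1644822 ] [0.05986211 0.12015941 0.05887798] [ -67.62555836 -158.99370049  112.25892312]
```

Emit:
{"op": "step_arm", "data": {
  "targets": "1 0.03 -0.07 0 0 0 0; 1 0.06 -0.14 0 0 0 0; 1 0.09 -0.21 0 0 0 -0.05; 1 0.12 -0.28 0 0 0 -0.1; 1 0.15 -0.35 0 0 0 -0.15; 1 0.18 -0.42 0 0 0 -0.2; 1 0.2 -0.5 0 0 0 -0.245; 1 0.23 -0.57 0 0 0 -0.245; 1 0.26 -0.64 0 0 0 -0.245; 1 0.29 -0.71 0 0 0 -0.245"
}}

```text
clock: 23.38
eef_pos: [0.5819, -0.1044, 0.1221]
tool_rot: [-0.182, 0.983, 0.001, -0.001]
ft_force: [0.7, 0.3, -0.2]
grip_width: 0.0856
grasp_force: 0.0
```

Emit:
{"op": "step_arm", "data": {
  "targets": "1 0.03 -0.07 0 0 0 0; 1 0.04 -0.126 0 0 0 0; 1 0.04 -0.126 0 0 0 0; 1 0.04 -0.126 0 0 0 0; 1 0.04 -0.126 -0.06 0 0 0; 1 0.04 -0.126 -0.12 0 0 0; 1 0.04 -0.126 -0.16 0 0 0; 1 0.04 -0.126 -0.16 0 0 0; 1 0.04 -0.126 -0.16 0 0 0"
}}

```text
clock: 24.13
eef_pos: [0.6007, -0.1637, 0.042]
tool_rot: [-0.183, 0.983, 0.001, -0.002]
ft_force: [1.0, -0.4, 0.5]
grip_width: 0.0856
grasp_force: 0.0
```

```bash
python3 go.py .6028 -.1655 -.016 111
```

```text
t 24.13 p [ 0.6007 -0.1637  0.042 ] yaw 111.1 tilt [-0.005  0.002 -1.   ] j [-0.27  0.6   0.1   1.07  0.   -0.63] F [ 1.  -0.4  0.5] w 0.0856 g 0.0
shift [ 0.004 -0.004 -0.116] wz -0.001 rows 1.3924724534397408 0.007593721084459769
```

Emit:
{"op": "step_arm", "data": {
  "targets": "1 0 0 -0.04 0 0 0; 1 0 0 -0.08 0 0 0; 1 0 0 -0.1 0 0 0; 1 0 0 -0.11 0 0 0; 1 0 0 -0.12 0 0 0; 1 0 0 -0.12 0 0 0; 1 0 0 -0.12 0 0 0"
}}

```text
clock: 24.72
eef_pos: [0.6033, -0.1657, -0.0154]
tool_rot: [-0.182, 0.983, -0.0, 0.001]
ft_force: [-0.4, -0.8, 0.7]
grip_width: 0.085
grasp_force: 0.0
```

Emit:
{"op": "step_arm", "data": {
  "targets": "0.6 0 0 0 0 0 0; 0.4 0 0 0 0 0 0; -1 0 0 0 0 0 0; -1 0 0 0 0 0 0; -1 0 0 0 0 0 0; -1 0 0 0 0 0 0; -1 0 0 0 0 0 0; -1 0 0 0 0 0 0"
}}

```text
clock: 25.38
eef_pos: [0.6034, -0.1658, -0.0152]
tool_rot: [-0.182, 0.983, -0.0, 0.001]
ft_force: [-0.4, -0.7, 5.8]
grip_width: 0.0549
grasp_force: 66.8
```

```bash
python3 go.py
```

```text
t 25.38 p [ 0.6034 -0.1658 -0.0152] yaw 111.0 tilt [ 0.002 -0.    -1.   ] j [-0.27  0.66  0.04  0.95  0.   -0.63] F [-0.4 -0.7  5.8] w 0.0549 g 66.8
```

Emit:
{"op": "step_arm", "data": {
  "targets": "-1 0 0 0.04 0 0 0; -1 0 0 0.1 0 0 0; -1 0 0 0.16 0 0 0; -1 0 0 0.2 0 0 0; -1 -0.05 0.043 0.2 0 0 -0.15; -1 -0.1 0.086 0.2 0 0 -0.3; -1 -0.15 0.129 0.2 0 0 -0.45; -1 -0.2 0.171 0.2 0 0 -0.6; -1 -0.25 0.214 0.2 0 0 -0.75; -1 -0.3 0.257 0.2 0 0 -0.9"
}}

```text
clock: 26.22
eef_pos: [0.4501, -0.0363, 0.0826]
tool_rot: [0.173, 0.985, -0.0, -0.001]
ft_force: [0.6, 0.3, -3.3]
grip_width: 0.0547
grasp_force: 65.9
```

Emit:
{"op": "step_arm", "data": {
  "targets": "-1 -0.02 0.015 0 0 0 -0.08; -1 -0.035 0.028 0 0 0 -0.151; -1 -0.035 0.028 0 0 0 -0.151; -1 -0.035 0.028 0 0 0 -0.151; -1 -0.035 0.028 -0.05 0 0 -0.151; -1 -0.035 0.028 -0.1 0 0 -0.151; -1 -0.035 0.028 -0.14 0 0 -0.151; -1 -0.035 0.028 -0.156 0 0 -0.151; -1 -0.035 0.028 -0.156 0 0 -0.151; -1 -0.035 0.028 -0.156 0 0 -0.151"
}}

```text
clock: 27.05
eef_pos: [0.4355, -0.0236, 0.0055]
tool_rot: [0.228, 0.974, -0.0, -0.0]
ft_force: [0.8, 0.6, -3.7]
grip_width: 0.0547
grasp_force: 65.8
```

```bash
python3 go.py .4355 -.023 0 63.7
```

```text
t 27.05 p [ 0.4355 -0.0236  0.0055] yaw 63.7 tilt [-0.001 -0.    -1.   ] j [-0.05  0.33 -0.48  0.77 -0.    0.41] F [ 0.8  0.6 -3.7] w 0.0547 g 65.8
shift [-0.     0.001 -0.011] wz 0.001 rows 0.13332040781760754 0.006658215426499154
```

Commanded z is 0.006; go down to 0.000.

Emit:
{"op": "step_arm", "data": {
  "targets": "-1 0 0 -0.005 0 0 0; -1 0 0 -0.009 0 0 0; -1 0 0 -0.012 0 0 0; -1 0 0 -0.013 0 0 0; -1 0 0 -0.013 0 0 0"
}}

```text
clock: 27.47
eef_pos: [0.4363, -0.0233, 0.0007]
tool_rot: [0.228, 0.974, 0.0, 0.001]
ft_force: [-2.1, 0.3, 5.3]
grip_width: 0.0548
grasp_force: 66.9
```

Contact. Release and rise clear.

Emit:
{"op": "step_arm", "data": {
  "targets": "0.6 0 0 0 0 0 0; 0.6 0 0 0 0 0 0; 0.6 0 0 0 0 0 0; 1 0 0 0.01 0 0 0; 1 0 0 0.04 0 0 0; 1 0 0 0.1 0 0 0; 1 0 0 0.18 0 0 0; 1 0 0 0.26 0 0 0; 1 0 0 0.34 0 0 0; 1 0 0 0.4 0 0 0"
}}

```text
clock: 28.3
eef_pos: [0.4358, -0.0232, 0.203]
tool_rot: [0.228, 0.974, 0.0, 0.002]
ft_force: [1.4, -0.1, -0.7]
grip_width: 0.0853
grasp_force: 0.0
```

Emit:
{"op": "step_arm", "data": {
  "targets": "1 0.08 0 0 0 0 0; 1 0.16 0 0 0 0 0; 1 0.24 0 0 0 0 0; 1 0.3 0 0 0 0 0; 1 0.3 0 0 0 0 0; 1 0.3 0 0 0 0 0; 1 0.3 0 0 0 0 0"
}}

```text
clock: 28.88
eef_pos: [0.5841, -0.0231, 0.1987]
tool_rot: [0.228, 0.974, -0.0, -0.001]
ft_force: [-0.6, 0.2, -0.5]
grip_width: 0.085
grasp_force: 0.0
```

```bash
python3 go.py; python3 -c "
from h import *
s=bot.camera('scene')[:,:,::-1];t=bot.camera('top')[:,:,::-1]
a=cv2.resize(s[100:330,140:410],(800,681))[:600];
f=lambda y,x,h,w:cv2.resize(t[y:y+h,x:x+w],(266,266),interpolation=2)
u=np.hstack([f(300,140,90,90),f(300,290,90,90),f(215,205,90,90)])
cv2.imwrite('pics/end.png',np.vstack([cv2.resize(a[:,:],(798,330)),u]))
"
```

```text
t 28.88 p [ 0.5841 -0.0231  0.1987] yaw 63.7 tilt [-0.002 -0.    -1.   ] j [-0.04  0.42  0.22  1.38 -0.    0.42] F [-0.6  0.2 -0.5] w 0.085 g 0.0
```

View pics/end.png

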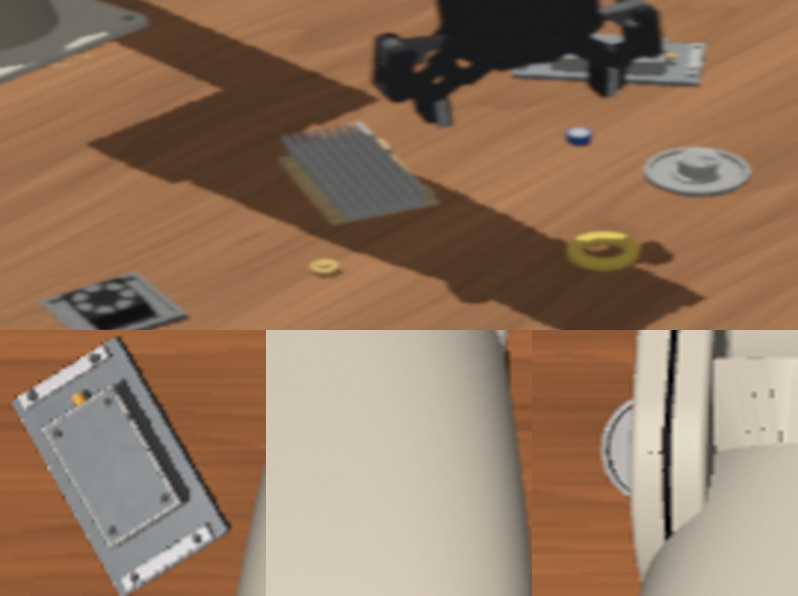

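The end picture shows the knob standing in the dish near (697,168), the fan in the tray near (113,300), the heat sink on the rest near (355,175), and the module square between the end stops near (115,465). The gripper is clear of everything, so I'll hand the job in.

```bash
python3 -c "
from workcell import bot
print(bot.job_done())"
```

```text
the job is handed in; nothing more can be done
None
```

All four parts are in place, upright and let go (knob in the dish, fan in the tray, module on the test plate, heat sink on the battens), and the job is handed in at about 29 s; `job_done()` returned no verdict, and a first failed grip shifted the knob about 8 mm on the fan before it was re-gripped.

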